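# Seat the rolling pin in its clip stand

### The arm

A 6-joint arm with a two-finger parallel gripper is mounted at the origin on the work surface. World frame = base frame: x ahead of the robot, y to its left, z up, the work surface at z = 0. Lengths are in m, angles in rad, forces in N, time in s.
With the tool pointing down it reaches from about 0.3 to 0.875 m from the base axis. Payload 6.4 kg.
Tool frame: the origin (TCP) lies between the finger pads; the fingertips stand ctrl.tip_reach ahead of it and the grasp point (between the pads) lies 11 mm behind it (ctrl.tip_reach is the distance from the TCP to the fingertips, in m); z points along the fingers, x is the direction in which the jaws open and shut, and the axes are right-handed (so a half turn about z gives the same grasp; the last joint's range is limited). The gripper opens to 85 mm and grips with 20 to 120 N. Pads are 22 mm wide; open, the fingers measure 114 mm over their backs; the gripper's body (76 mm by 85 mm) begins 54 mm behind the grasp point. The pads swing forward as they close: fully open they stand 13 mm farther back than shut.
Start: joints at [-1.555, 0.181, 1.607, -0, 1.354, -0.206], TCP at [0.127, -0.561, 0.239] pointing down, gripper open.
Joint ranges: [-2.99, 2.99], [-0.89, 2.07], [0.3, 2.58], [-1.14, 4.28], [0, 2.63], [-3.12, 3.12]. Speed limits (rad/s): [2.57, 2.57, 3.01, 3.14, 3.14, 3.14].

### API

Orientations are given as a unit quaternion [w, x, y, z].
In Python, from bench import telemetry, viewer, ticket, nets, ctrl gives the robot as it stands.
- The arm moves only by the tool step_arm, never from a script. Its argument "plan" is a list of rows, each a list of 2 entries, a list of its own where there are three numbers: the shift along the tool's x, y, z in m, then the turn, a rotation vector about the tool's x, y, z in degrees. A call has 1 to 5 rows; each row is the pose to reach, as a shift and turn from the pose commanded when the call began, along the tool's axes at that moment; what a row does not reach only later rows make up. A row lasts 1/10 s, in which the tool goes at most 50 mm and 8.59 degrees, less where a joint would pass 70% of its speed; a pose out of reach is approached as far as the arm can. A call with a gripper value outside its range is refused whole. "fingers" is the opening in per cent of the stroke, from 0 (shut) to 100 (fully open), set as the call begins (left out, the last holds). The fingers move at their own pace and stop on an object; the grip force is fixed at half the most. Time passes only in rows, so rows that repeat a pose let the fingers close. It gives the time, the measured TCP pose, the force and the opening at its end, in the units of the state.
- telemetry.get_obs(): the state, without advancing time (a new reading comes with each control period).
- viewer.camera(name): name is "scene" or "side" or "wrist"; returns the picture (480x640x3 uint8, red, green, blue); there is no depth.
- viewer.get_calibration(name): a dict with "K" (3x3 intrinsics, pixels), "origin" and "orientation" of the camera in the world. Camera axes: x right, y up, looking along -z (the intrinsics and any distortion apply to the point x, -y, -z); pixel columns grow to the right and rows downward; lengths in m; the calibration is good to about 2 mm. A picture is of the moment at which its call begins: read the wrist's pose just before it. get_calibration takes no time and is no camera call; for the wrist camera it gives the pose at the moment of the call.
- ticket.hand_in(): hands the job in, once; it reports no verdict.
Trained networks look in the newest picture that a camera, given by its name, has taken for a name from the list of things; names that differ only in an ending like _2 or _b are one class to them, and where a whole thing is asked for, a point or a joint stands for the part that bears it (a point fixed in the world has none). Each returns a list of dicts, best first, with "score" (0 to 1); they miss things now and then, are a little off and sometimes report something else, mostly with a low value. They report only what shows in the picture. A call takes as long as a camera call.
- nets.boxes_of(thing, camera): "extent" ([left, top, right, bottom] in pixels, round what is visible of it).
The state is a dict: "time_s": time; "q": joint angles; "dq": joint speeds; "joint_efforts": joint torques, N m; "eef_pos": TCP position; "eef_rot": TCP orientation; "wrist_force": force on the tool from outside, world axes, zero at the start; "torque": the same for the moment, N m; "opening": opening from 0.0 (shut) to 1.0 (fully open).
Only numpy, scipy, OpenCV 4.12 (cv2) and the standard library are available. Lean on these libraries where they do the work, as an engineer would, in place of code of your own. Each camera call takes 0.05 s, during which the arm holds its last target.

### The job

Lift the rolling pin off the cutting board and put it away in the slotted stand: lower both steel necks of the pin into the two open slots at once, then press gently until each end has bottomed in its slot, pin level, and let go. The clips in the slots grip tightly and not equally, so the pin does not fall home by itself and one end may hang up; how deep the slots are set differs, so feel for the bottom and do not ram it, and leave the bowl, the glass lid and the slow cooker alone.

Things in the scene. Friction and masses are not known exactly. Their poses are not given: they have to be found in the camera images.
- pin_center (a point): Centre of the rolling pin, on its axis, 22 mm above the board's top at first. Both ends alike: wooden barrel 44 mm in diameter, 170 mm long; beyond it at each end a bare steel neck 12 mm in diameter, 24 mm long, then a handle 28 mm in diameter, 75 mm long; 368 mm overall, about 0.45 kg. Grasp across mid barrel. x axis along the pin; y, z turn as it rolls.
- pin: The same rolling pin; origin on the surface of the barrel at mid length, 22 mm from the axis (on the underside as it starts); x axis along the pin.
- neck_a (a point): Middle of one steel neck, on the pin's axis, 97 mm from the pin's centre towards its -x. Either neck may go in either slot. In each slot two sprung steel leaves squeeze the neck: V mouth 17 mm wide at stand z = 114 mm, narrowing to 10 mm at z = 92 mm, straight below. A neck takes roughly 2 to 10 N to push down; friction holds it where it is left.
- neck_b (a point): Middle of the other steel neck, on the axis, 97 mm from the centre towards +x. The leaves in the slot at the stand's x = +97 mm are tighter than at -97 mm: the pin may tilt in the hand as it is pressed, and the high end may need pressing by itself, from above on the barrel's end.
- board: Wooden cutting board 260 x 160 x 18 mm, fixed; origin at the centre of its underside, x along its length. The pin lies along x on its top, between four small wooden stops 6 mm high, 52 to 72 mm either side of mid length (none at the middle), inner faces 16 mm from the centre line.
- stand: Dark wooden stand, fixed, on feet of varying height; origin at the centre of the underside of its 240 x 100 x 14 mm base, x along it, z up. Uprights 14 mm thick, 64 mm wide at x = -97 and +97 mm, tops at z = 104 mm, each with an open slot at y = 0. The seated pin lies level along x, axis 54 to 78 mm up according to the slots' set depth, centred over the origin, 5 mm of end play each way.
- bridge: Steel bridge screwed to the stand, origin on its base top (stand z = 14 mm), at the centre. It carries two rubber-topped posts, the slot bottoms: both level with each other, tops anywhere from 48 to 72 mm above the stand's underside, set by a screw; this reading does not show the setting, so the bottom must be felt. The posts do not give under the pin.
- bowl: Yellow plastic bowl, 120 mm across, 55 mm high, loose; origin at the centre of its underside. Bystander.
- lid: Glass lid with a black knob, 190 mm across, 46 mm high, loose on the counter; origin at the centre of its underside. Bystander.
- cooker: Slow cooker, 280 mm across, 158 mm high, 320 mm along y over its handles, fixed; origin at the centre of its underside. Bystander.

How it is judged:
On the way:
1. the pin is lifted clear of the cutting board (z of pin_center in the frame of board above 0.08 m), for 0.1 s.
At the end, for the whole second after the job is handed in: The rolling pin rests in the stand, released and still: both necks in the slots within 4 mm of the slot's centre plane, bearing on the slot bottoms (the bridge) with more than 0.5 N, level with and along the stand within 0.012 rad (2.3 mm between the two ends), centred endways within 8 mm (z of neck_a in the frame of stand between 0.05 and 0.082 m and y of neck_a in the frame of stand between -0.004 and 0.004 m and z of neck_b in the frame of stand between 0.05 and 0.082 m and y of neck_b in the frame of stand between -0.004 and 0.004 m and x of pin_center in the frame of stand between -0.008 and 0.008 m and angle between the x axis of pin and the x axis of stand, either way round below 0.012 rad and contact force between pin and bridge above 0.5 N and linear speed of pin below 0.02 m/s); the robot touches nothing.
It fails at once if the slot bottoms are pressed with more than 40 N (contact force between pin and bridge above 40 N).
It fails at once if the bowl is shifted more than 30 mm (distance of bowl from where it was at the start of the episode above 0.03 m).
It fails at once if the lid is shifted more than 30 mm (distance of lid from where it was at the start of the episode above 0.03 m).
It fails at once if the slow cooker is bumped (contact force between cooker and anything else above 5 N).
It also fails if it takes over 72 s, if anything falls off the work surface, if the arm or the gripper's body presses on something with over 40 N, if the wrist force passes 120 N, or if a joint passes its speed limit or range.

## Working session

There is one attempt and no reset: what is moved stays moved. The work goes in short steps, Python scripts to look and compute and a tool call to move; the robot and the scene stay as the last step left them, time stands still between calls to the robot, and variables do not carry over. Pictures are saved under pics/ and viewed, and the job is handed in when it is done.

Besides the shell and the picture viewer there is one more tool, called after "Call:" as name(argument=value, ...), one argument or row to a line, values as JSON. step_arm: Moves the arm, as the interface text tells. Its arguments: {"type":"object","properties":{"plan":{"type":"array"},"fingers":{"type":"number"}},"required":["plan"]}

```bash
ls; mkdir -p pics; python3 - <<'E'
from bench import telemetry, viewer, ticket, nets, ctrl
import cv2,json
print(telemetry.get_obs(), ctrl.tip_reach)
for c in ["scene","side","wrist"]:
    im=viewer.camera(c); cv2.imwrite(f"pics/{c}0.png",im[:,:,::-1])
    k=viewer.get_calibration(c); print(c,k)
    for t in ["pin","pin_center","neck_a","board","stand","bridge","bowl","lid","cooker"]:
        print(t,[(round(d['score'],2),[round(v) for v in d['extent']]) for d in nets.boxes_of(t,c)][:3])
E
```

```text
pics
{'time_s': 0.0, 'q': array([-1.55529659e+00,  1.81543191e-01,  1.60800528e+00,  1.40287445e-05,
        1.35377313e+00, -2.06278159e-01]), 'dq': array([-3.54995193e-04, -9.62824331e-04, -4.54137742e-05,  3.12995029e-04,
       -1.39059157e-03, -1.34069888e-03]), 'joint_efforts': array([-2.40265044e-04, -4.44875407e+01, -3.51336086e+01, -1.61627950e-04,
        9.09536815e-03, -1.95180252e-05]), 'eef_pos': array([ 0.12650469, -0.5603695 ,  0.23838424]), 'eef_rot': array([-6.71074859e-04,  7.81012309e-01, -6.24515033e-01, -5.44992525e-04]), 'wrist_force': array([-0.89386183, -0.02303777,  0.60646618]), 'torque': array([ 0.0111325 , -0.01049114,  0.02316288]), 'opening': 0.9988110449588947} 0.008
scene {'K': array([[456.09976338,   0.        , 315.51205457],
       [  0.        , 456.09976338, 245.77705702],
       [  0.        ,   0.        ,   1.        ]]), 'origin': array([1.45285979, 0.41802292, 1.22196526]), 'orientation': array([0.50435867, 0.17506661, 0.28417719, 0.79637763])}
pin [(0.66, [244, 185, 275, 273])]
pin_center [(0.88, [248, 185, 275, 270])]
neck_a [(0.77, [253, 
[... 583 characters left out ...]
83, 350, 308])]
pin_center [(0.82, [196, 282, 348, 309])]
neck_a [(0.86, [196, 284, 349, 306])]
board [(0.96, [212, 278, 333, 337])]
stand [(0.81, [290, 167, 380, 228])]
bridge [(0.74, [307, 194, 368, 208])]
bowl [(0.85, [351, 250, 404, 285])]
lid [(0.91, [118, 355, 208, 435])]
cooker [(0.85, [337, 98, 422, 173])]
wrist {'K': array([[352.58051377,   0.        , 323.19446208],
       [  0.        , 352.58051377, 239.128877  ],
       [  0.        ,   0.        ,   1.        ]]), 'origin': array([ 0.20214678, -0.54392239,  0.37410679]), 'orientation': array([ 0.7719572 , -0.11825733,  0.09356511, -0.61752964])}
pin []
pin_center []
neck_a []
board []
stand []
bridge []
bowl []
lid []
cooker []
```

View pics/scene0.png

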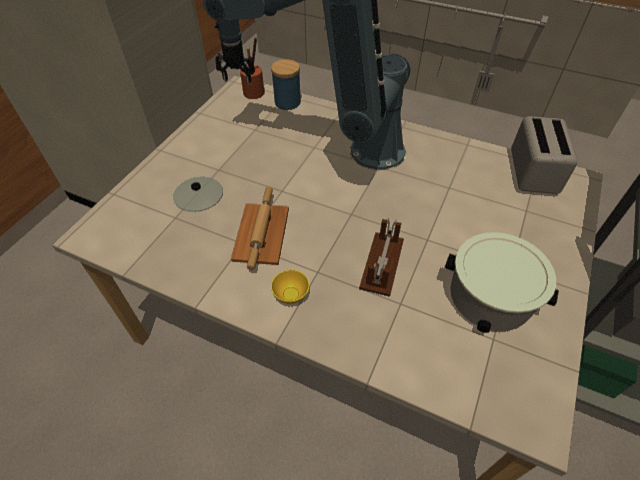

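View pics/side0.png

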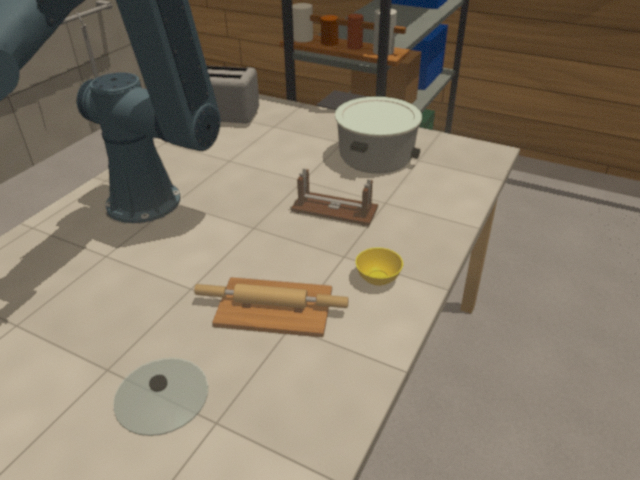

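```bash
python3 - <<'E'
import cv2
a=cv2.imread('pics/side0.png'); b=cv2.imread('pics/scene0.png')
c=cv2.resize(a[150:350,180:430],None,fx=3.2,fy=3,interpolation=cv2.INTER_CUBIC); cv2.imwrite('pics/side0z.png',c)
c=cv2.resize(b[160:310,225:425],None,fx=4,fy=4,interpolation=cv2.INTER_CUBIC); cv2.imwrite('pics/scene0z.png',c)
E
```

```text
(no output)
```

View pics/side0z.png

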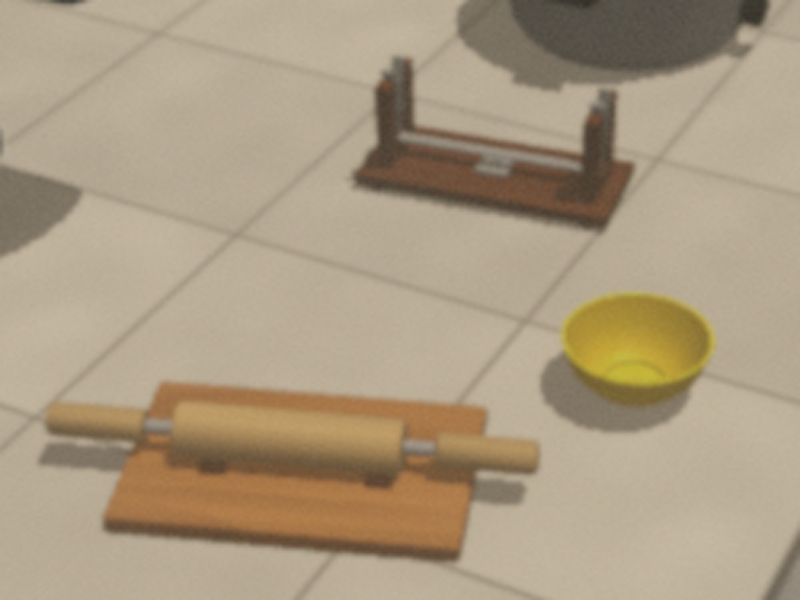

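View pics/scene0z.png

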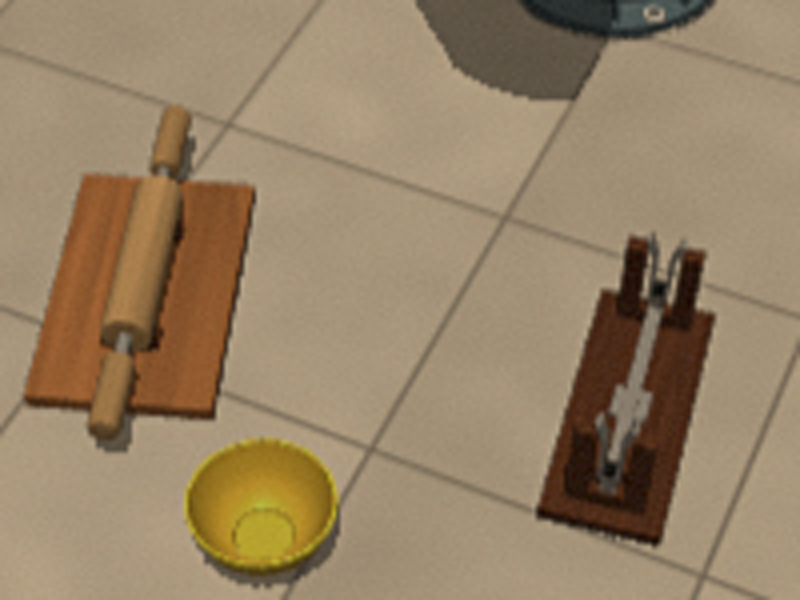

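```bash
cat > h.py <<'E'
import numpy as np
from scipy.spatial.transform import Rotation as R
def rot(q): return R.from_quat([q[1],q[2],q[3],q[0]]).as_matrix()
def proj(cal,P):
    P=np.atleast_2d(P); c=(P-cal['origin'])@rot(cal['orientation'])
    u=np.c_[c[:,0]/-c[:,2], -c[:,1]/-c[:,2]]
    return u*[cal['K'][0,0],cal['K'][1,1]]+cal['K'][:2,2]
def ray(cal,uv):
    uv=np.atleast_2d(uv); x=(uv-cal['K'][:2,2])/[cal['K'][0,0],cal['K'][1,1]]
    d=np.c_[x[:,0],-x[:,1],-np.ones(len(x))]@rot(cal['orientation']).T
    return cal['origin'],d
def at_z(cal,uv,z):
    o,d=ray(cal,uv); return o+d*((z-o[2])/d[:,2])[:,None]
def tri(cals,uvs):
    A=np.zeros((3,3));b=np.zeros(3)
    for c,u in zip(cals,uvs):
        o,d=ray(c,u); d=d[0]/np.linalg.norm(d[0]); M=np.eye(3)-np.outer(d,d); A+=M;b+=M@o
    return np.linalg.solve(A,b)
E
python3 - <<'E'
from h import *
from bench import viewer
sc=viewer.get_calibration('scene'); sd=viewer.get_calibration('side')
S=lambda x,y:[225+x/4-.4,160+y/4-.4]; D=lambda x,y:[180+x/3.2-.4,150+y/3-.4]
np.set_printoptions(precision=4,suppress=True)
na=tri([sc,sd],[S(163,173),D(158,427)]); nb=tri([sc,sd],[S(122,343),D(420,447)])
print(na,nb,np.linalg.norm(nb-na),(na+nb)/2, np.degrees(np.arctan2(*(nb-na)[[1,0]])))
print('z.04', at_z(sc,[S(163,173),S(122,343)],.04),at_z(sd,[D(158,427),D(420,447)],.04))
# stand base top corners scene (z~.02)
c=at_z(sc,[S(603,292),S(714,313),S(660,535),S(540,510)],.025);print('stand',c,c.mean(0))
c=at_z(sd,[D(357,178),D(605,215),D(632,163)],.025);print(c,(c[0]+c[2])/2)
c=at_z(sc,[S(657,292),S(610,470)],.07);print('posts',c,c.mean(0))
# box checks
import itertools
print('bowl',at_z(sc,[288,285],.03),at_z(sd,[377,267],.03)); print('lid',at_z(sd,[163,396],.02)); print('cooker',at_z(sd,[380,115],.158))
E
```

```text
[ 0.4968 -0.2489  0.0431] [ 0.6827 -0.1828  0.0441] 0.19728078740159063 [ 0.5897 -0.2158  0.0436] 19.582266052965274
z.04 [[ 0.4896 -0.2518  0.04  ]
 [ 0.6768 -0.1854  0.04  ]] [[ 0.4991 -0.2484  0.04  ]
 [ 0.6835 -0.1805  0.04  ]]
stand [[0.4414 0.1548 0.025 ]
 [0.4234 0.249  0.025 ]
 [0.656  0.2833 0.025 ]
 [0.674  0.1902 0.025 ]] [0.5487 0.2194 0.025 ]
[[0.446  0.1379 0.025 ]
 [0.6718 0.1824 0.025 ]
 [0.6589 0.2731 0.025 ]] [0.5524 0.2055 0.025 ]
posts [[0.4605 0.2053 0.07  ]
 [0.6462 0.2336 0.07  ]] [0.5533 0.2195 0.07  ]
bowl [[ 0.7656 -0.0154  0.03  ]] [[0.7724 0.0048 0.03  ]]
lid [[ 0.5426 -0.5432  0.02  ]]
cooker [[0.5374 0.5662 0.158 ]]
```

```bash
cat >> h.py <<'E'
def plan(pos,yaw_deg,obs=None):
    """shift/turn in tool axes to target pos, tool down with tool x at yaw_deg"""
    from bench import telemetry
    o=obs or telemetry.get_obs(); M=rot(o['eef_rot'])
    a=np.radians(yaw_deg); x=np.array([np.cos(a),np.sin(a),0]); z=np.array([0,0,-1.]); T=np.c_[x,np.cross(z,x),z]
    s=M.T@(np.array(pos)-o['eef_pos']); r=np.degrees(R.from_matrix(M.T@T).as_rotvec())
    print('shift',s.round(4),'turn',r.round(2),'dist',np.linalg.norm(s).round(3)); return s,r
E
python3 - <<'E'
from h import *
plan([.59,-.216,.239],-70.2)
E
```

```text
shift [-2.345e-01 -5.280e-01  3.000e-04] turn [-0.    0.   -7.09] dist 0.578
```

Call:
step_arm(
  plan=[
    [[-0.018,-0.041,0],[0,0,-1.5]],
    [[-0.037,-0.084,0],[0,0,-3]],
    [[-0.056,-0.127,0],[0,0,-4.5]],
    [[-0.075,-0.17,0],[0,0,-6]],
    [[-0.094,-0.212,0],[0,0,-7]],
  ],
)

```text
time_s: 2.0
eef_pos: [0.3139, -0.4213, 0.2395]
eef_rot: [0.0, 0.818, -0.575, 0.0]
wrist_force: [0.9, -1.6, 0.4]
opening: 0.998
```

```bash
python3 - <<'E'
from h import *
plan([.59,-.216,.239],-70.2)
E
```

```text
shift [-0.1    -0.3292  0.0005] turn [-0.01 -0.03 -0.05] dist 0.344
```

Call:
step_arm(
  plan=[
    [[-0.013,-0.043,0],[0,0,0]],
    [[-0.026,-0.088,0],[0,0,0]],
    [[-0.04,-0.133,0],[0,0,0]],
    [[-0.053,-0.178,0],[0,0,0]],
    [[-0.066,-0.22,0],[0,0,0]],
  ],
)

```text
time_s: 2.5
eef_pos: [0.4991, -0.2848, 0.2395]
eef_rot: [0.0, 0.818, -0.576, 0.0]
wrist_force: [0.1, 0.2, 0.3]
opening: 1.0
```

```bash
python3 - <<'E'
from h import *
plan([.59,-.216,.239],-70.2)
E
```

```text
shift [-0.034  -0.1088  0.0006] turn [-0.02 -0.03 -0.07] dist 0.114
```

Call:
step_arm(
  plan=[
    [[-0.01,-0.035,0],[0,0,0]],
    [[-0.022,-0.07,0],[0,0,0]],
    [[-0.034,-0.106,0],[0,0,0]],
    [[-0.034,-0.106,0],[0,0,0]],
    [[-0.034,-0.106,0],[0,0,0]],
  ],
)

```text
time_s: 3.0
eef_pos: [0.586, -0.2179, 0.2389]
eef_rot: [0.0, 0.818, -0.575, -0.0]
wrist_force: [-0.0, 0.3, -0.5]
opening: 1.0
```

```bash
python3 - <<'E'
from h import *
from bench import *
import cv2,pickle
cal=viewer.get_calibration('wrist'); im=viewer.camera('wrist'); cv2.imwrite('pics/w1.png',im[:,:,::-1]); pickle.dump(cal,open('w1.pkl','wb'))
print(cal,telemetry.get_obs()['eef_pos']); print(nets.boxes_of('pin','wrist')[:2])
E
```

```text
{'K': array([[352.58051377,   0.        , 323.19446208],
       [  0.        , 352.58051377, 239.128877  ],
       [  0.        ,   0.        ,   1.        ]]), 'origin': array([ 0.65909836, -0.19184025,  0.37367507]), 'orientation': array([ 0.80872984, -0.12409435,  0.08648057, -0.56839929])} [ 0.58540458 -0.21860969  0.23898214]
[{'extent': [299.0, 0.0, 347.3, 374.5], 'score': 0.76}]
```

View pics/w1.png

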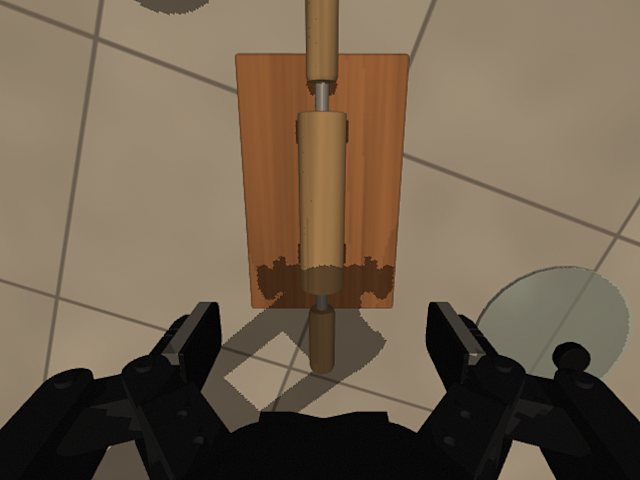

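```bash
python3 - <<'E'
from h import *
import pickle
c=pickle.load(open('w1.pkl','rb'))
np.set_printoptions(precision=4,suppress=True)
n=at_z(c,[[321.8,97],[320.8,302]],.04);print(n,n.mean(0),np.linalg.norm(n[0]-n[1]),np.degrees(np.arctan2(*(n[0]-n[1])[[1,0]])))
b=at_z(c,[[322,112],[321,294]],.04);print(b,b.mean(0),np.linalg.norm(b[0]-b[1]))
b=at_z(c,[[236,54],[409,54],[393,308],[252,308]],.018);print(b,b.mean(0))
m=n.mean(0)
plan([m[0],m[1],.2],np.degrees(np.arctan2(*(n[0]-n[1])[[1,0]]))-90)
E
```

```text
[[ 0.6838 -0.182   0.04  ]
 [ 0.4949 -0.2487  0.04  ]] [ 0.5894 -0.2154  0.04  ] 0.20036220711696517 19.4409272096175
[[ 0.6722 -0.1864  0.04  ]
 [ 0.5037 -0.2458  0.04  ]] [ 0.5879 -0.2161  0.04  ] 0.1786683139761313
[[ 0.6932 -0.0959  0.018 ]
 [ 0.7465 -0.2436  0.018 ]
 [ 0.5045 -0.3315  0.018 ]
 [ 0.4508 -0.1821  0.018 ]] [ 0.5988 -0.2133  0.018 ]
shift [-0.002  -0.0052  0.0391] turn [0.04 0.01 0.24] dist 0.04
```

Call:
step_arm(
  plan=[
    [[-0.002,-0.006,0.03],[0,0,0.2]],
    [[-0.002,-0.006,0.07],[0,0,0.2]],
    [[-0.002,-0.006,0.11],[0,0,0.2]],
    [[-0.002,-0.006,0.13],[0,0,0.2]],
    [[-0.002,-0.006,0.13],[0,0,0.2]],
  ],
)

```text
time_s: 3.6
eef_pos: [0.5874, -0.2145, 0.1054]
eef_rot: [0.0, 0.816, -0.578, -0.004]
wrist_force: [0.5, 0.5, 0.9]
opening: 1.002
```

```bash
python3 - <<'E'
from h import *
from bench import *
import cv2,pickle
cal=viewer.get_calibration('wrist'); im=viewer.camera('wrist'); cv2.imwrite('pics/w2.png',im[:,:,::-1]); pickle.dump(cal,open('w2.pkl','wb'))
plan([.590,-.215,.031],-70.5)
E
```

```text
shift [ 0.0003 -0.0011  0.0771] turn [ 0.13  0.14 -0.1 ] dist 0.077
```

View pics/w2.png

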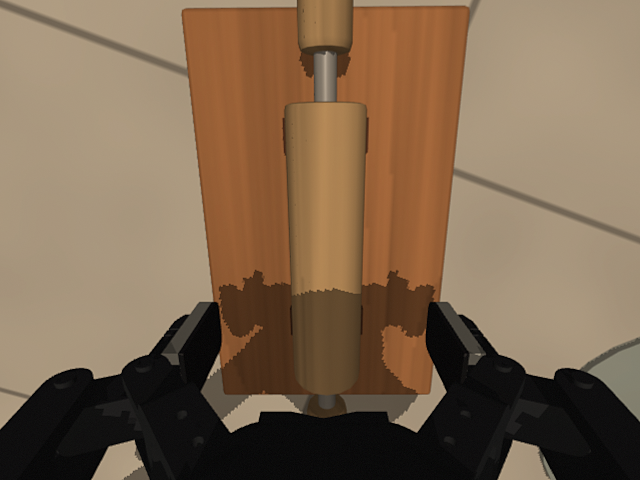

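Call:
step_arm(
  plan=[
    [[0,-0.001,0.025],[0,0,0]],
    [[0,-0.001,0.05],[0,0,0]],
    [[0,-0.001,0.068],[0,0,0]],
    [[0,-0.001,0.076],[0,0,0]],
    [[0,-0.001,0.076],[0,0,0]],
  ],
)

```text
time_s: 4.15
eef_pos: [0.5919, -0.2149, 0.0339]
eef_rot: [-0.0, 0.816, -0.577, 0.0]
wrist_force: [0.9, 0.1, 0.0]
opening: 0.998
```

Call:
step_arm(
  plan=[
    [[0,0,0],[0,0,0]],
    [[0,0,0],[0,0,0]],
    [[0,0,0],[0,0,0]],
    [[0,0,0],[0,0,0]],
    [[0,0,0],[0,0,0]],
  ],
  fingers=0,
)

```text
time_s: 4.65
eef_pos: [0.5926, -0.2148, 0.035]
eef_rot: [-0.0, 0.817, -0.577, 0.001]
wrist_force: [-1.5, -0.1, 5.3]
opening: 0.495
```

Call:
step_arm(
  plan=[
    [[0,0,0],[0,0,0]],
    [[0,0,0],[0,0,0]],
    [[0,0,0],[0,0,0]],
    [[0,0,0],[0,0,0]],
    [[0,0,0],[0,0,0]],
  ],
)

```text
time_s: 5.15
eef_pos: [0.5926, -0.2148, 0.035]
eef_rot: [-0.0, 0.817, -0.577, 0.001]
wrist_force: [-1.4, 0.0, 6.5]
opening: 0.495
```

Call:
step_arm(
  plan=[
    [[0,0,-0.02],[0,0,0]],
    [[0,0,-0.06],[0,0,0]],
    [[0,0,-0.1],[0,0,0]],
    [[0,0,-0.145],[0,0,0]],
    [[0,0,-0.19],[0,0,0]],
  ],
)

```text
time_s: 5.65
eef_pos: [0.5908, -0.2137, 0.2241]
eef_rot: [0.0, 0.817, -0.577, -0.001]
wrist_force: [-0.4, -0.4, -4.2]
opening: 0.495
```

Call:
step_arm(
  plan=[
    [[0,0,0],[0,0,0]],
    [[0,0,0],[0,0,0]],
    [[0,0,0],[0,0,0]],
  ],
)

```text
time_s: 5.95
eef_pos: [0.5903, -0.2135, 0.2207]
eef_rot: [0.0, 0.817, -0.577, -0.002]
wrist_force: [-0.5, 0.6, -5.4]
opening: 0.492
```

```bash
python3 - <<'E'
from h import *
from bench import *
import cv2,pickle
print(telemetry.get_obs())
cal=viewer.get_calibration('wrist'); im=viewer.camera('wrist'); cv2.imwrite('pics/w3.png',im[:,:,::-1]); pickle.dump(cal,open('w3.pkl','wb'))
plan([.55,.215,.225],-80.5)
E
```

```text
{'time_s': 5.95, 'q': array([-5.35728738e-01,  3.14703312e-01,  1.48173446e+00, -2.24527318e-05,
        1.34962417e+00,  6.94598497e-01]), 'dq': array([-0.00091173,  0.01805224,  0.00839914,  0.00071965,  0.00135088,
       -0.00113014]), 'joint_efforts': array([ 2.68594996e-02, -5.60806167e+01, -3.89289200e+01, -2.32910126e-03,
       -5.20754897e-02, -1.77428096e-04]), 'eef_pos': array([ 0.59032247, -0.21345284,  0.22073979]), 'eef_rot': array([ 1.88234886e-04,  8.16678432e-01, -5.77088681e-01, -2.22672850e-03]), 'wrist_force': array([-0.49037976,  0.64079975, -5.41623419]), 'torque': array([-0.01959688,  0.00078975, -0.02803659]), 'opening': 0.4919449211008001}
shift [-0.4172 -0.1051 -0.0034] turn [ 0.21  0.21 10.01] dist 0.43
```

View pics/w3.png

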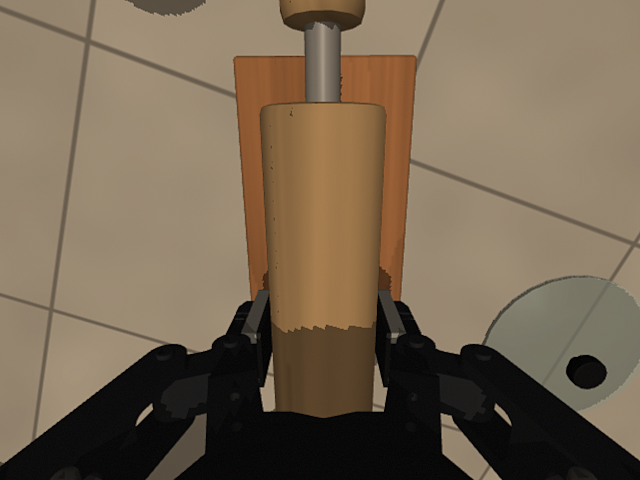

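Call:
step_arm(
  plan=[
    [[-0.03,-0.008,0],[0,0,2]],
    [[-0.075,-0.019,0],[0,0,4]],
    [[-0.12,-0.03,0],[0,0,6]],
    [[-0.165,-0.041,0],[0,0,8]],
    [[-0.2,-0.05,0],[0,0,10]],
  ],
)

```text
time_s: 6.5
eef_pos: [0.5701, -0.0063, 0.2208]
eef_rot: [0.001, 0.763, -0.646, -0.002]
wrist_force: [0.6, -0.5, -4.5]
opening: 0.494
```

Call:
step_arm(
  plan=[
    [[-0.02,0,0],[0,0,0]],
    [[-0.02,0,0],[0,0,0]],
    [[-0.02,0,0],[0,0,0]],
    [[-0.02,0,0],[0,0,0]],
  ],
)

```text
time_s: 6.9
eef_pos: [0.5684, 0.0099, 0.2222]
eef_rot: [0.001, 0.763, -0.646, -0.001]
wrist_force: [0.7, -0.2, -4.3]
opening: 0.493
```

```bash
python3 - <<'E'
from h import *
from bench import *
import cv2,pickle
print(telemetry.get_obs()['eef_pos'])
cal=viewer.get_calibration('wrist'); im=viewer.camera('wrist'); cv2.imwrite('pics/w4.png',im[:,:,::-1]); pickle.dump(cal,open('w4.pkl','wb'))
print(nets.boxes_of('stand','wrist')[:2])
E
```

```text
[0.56844035 0.00993008 0.22217842]
[{'extent': [1.2, 63.7, 178.5, 355.0], 'score': 0.74}]
```

View pics/w4.png

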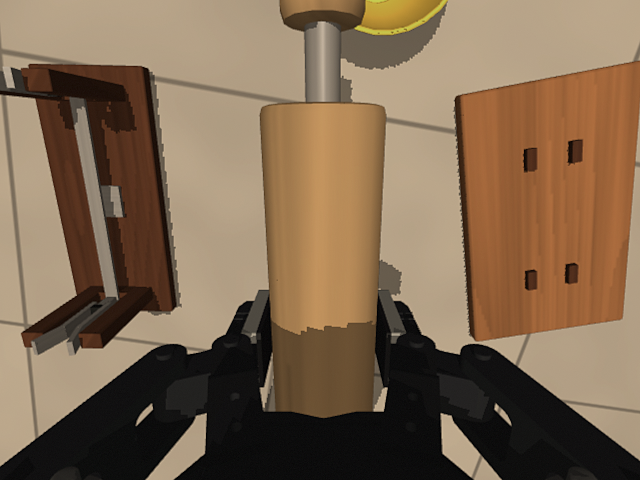

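```bash
python3 - <<'E'
import cv2
a=cv2.imread('pics/w4.png')
cv2.imwrite('pics/w4z.png',cv2.resize(a[50:200,0:200],None,fx=4,fy=4,interpolation=cv2.INTER_CUBIC))
cv2.imwrite('pics/w4y.png',cv2.resize(a[220:370,0:200],None,fx=4,fy=4,interpolation=cv2.INTER_CUBIC))
b=cv2.imread('pics/scene0.png')
cv2.imwrite('pics/sc0y.png',cv2.resize(b[210:300,345:415],None,fx=6,fy=6,interpolation=cv2.INTER_CUBIC))
b=cv2.imread('pics/side0.png')
cv2.imwrite('pics/sd0y.png',cv2.resize(b[160:235,280:390],None,fx=7,fy=7,interpolation=cv2.INTER_CUBIC))
E
```

```text
(no output)
```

View pics/w4z.png

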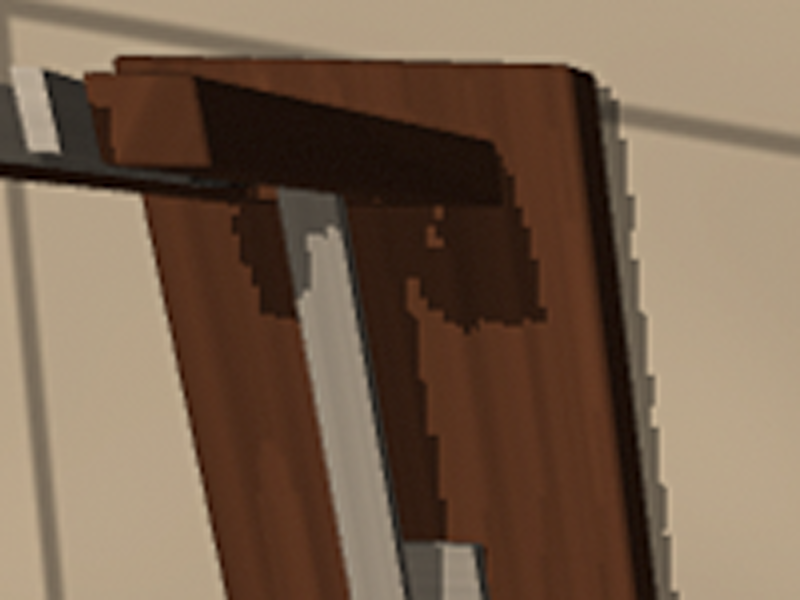

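View pics/w4y.png

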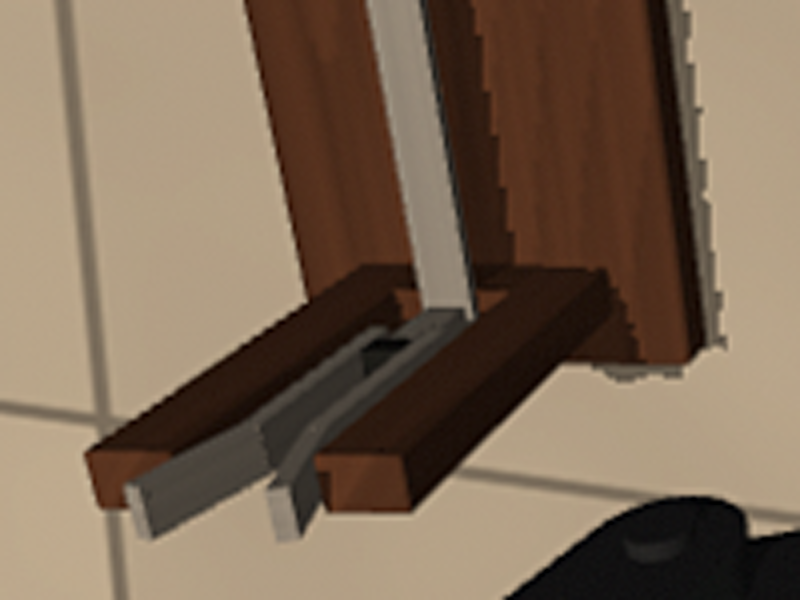

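View pics/sc0y.png

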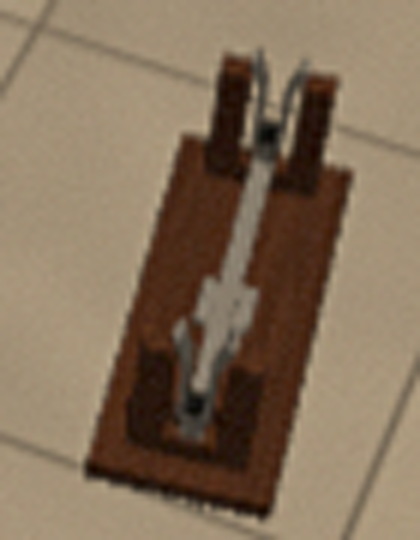

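View pics/sd0y.png

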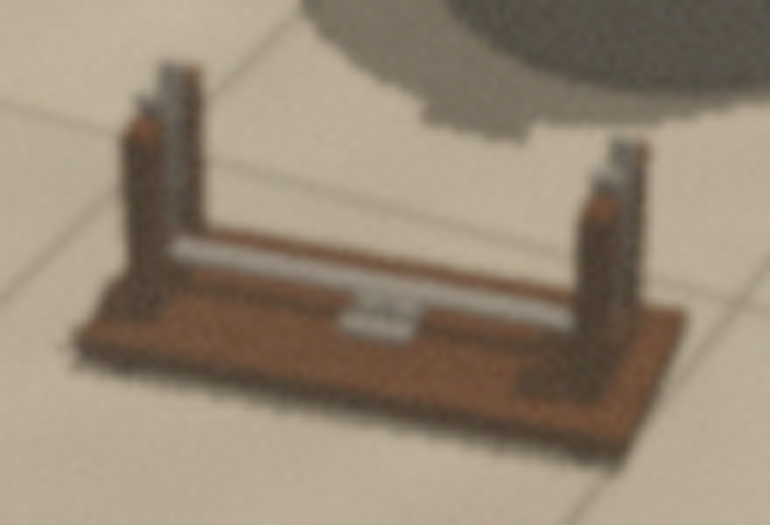

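```bash
cat > fit.py <<'E'
from h import *
import pickle
from bench import viewer
from scipy.optimize import least_squares
np.set_printoptions(precision=4,suppress=True,linewidth=140)
w=pickle.load(open('w4.pkl','rb')); sc=viewer.get_calibration('scene'); sd=viewer.get_calibration('side')
W=[((.12,-.05,.014),(144.5,66)),((.12,.05,.014),(28.5,64.5)),((-.12,-.05,.014),(172.5,310)),
((-.09,-.032,.104),(103.2,333.7)),((-.104,-.032,.104),(103,348)),((-.09,.032,.104),(22,333.7)),((-.104,.032,.104),(25,346.7)),
((.104,-.032,.104),(49,69)),((.09,-.032,.104),(52.5,91.5))]
s=lambda x,y:(345+x/6-.4,210+y/6-.4); d=lambda x,y:(280+x/7-.4,160+y/7-.4)
S=[((-.12,-.05,.014),s(185,133)),((-.12,.05,.014),s(352,172)),((.12,.05,.014),s(270,500)),((.12,-.05,.014),s(88,465)),((-.104,-.032,.104),s(225,52)),((-.104,.032,.104),s(338,75))]
D=[((-.12,-.05,.014),d(78,338)),((.12,-.05,.014),d(622,440)),((.12,.05,.014),d(685,312))]
def pts(p,L):
    l=np.array([a for a,_ in L]); c,s_=np.cos(p[2]),np.sin(p[2])
    return l@np.array([[c,-s_,0],[s_,c,0],[0,0,1]]).T+[p[0],p[1],p[3]]
def res(p,sets): return np.concatenate([((proj(c,pts(p,L))-np.array([b for _,b in L]))*wt).ravel() for c,L,wt in sets])
for name,sets in [('w',[(w,W,1)]),('sc+sd',[(sc,S,1),(sd,D,1)]),('all',[(w,W,1),(sc,S,1),(sd,D,1)])]:
    r=least_squares(res,[.552,.215,.16,.02],args=(sets,),loss='soft_l1',x_scale=[.01,.01,.05,.01])
    print(name,r.x[:2],np.degrees(r.x[2]),r.x[3]); print(res(r.x,sets).reshape(-1,2).round(1).tolist())
E
python3 fit.py
```

```text
w [0.5446 0.2179] 8.483963565369132 0.004142774813751335
[[-2.0, -0.2], [-1.3, -0.9], [0.5, 1.5], [-2.0, -0.4], [1.2, 0.2], [-0.6, -1.5], [0.6, 0.4], [0.3, -0.0], [1.4, 1.0]]
sc+sd [0.5437 0.2178] 8.462906680275227 0.003914986920646297
[[-0.5, -0.0], [0.2, -0.2], [0.3, 1.6], [-0.6, -0.2], [-0.3, 0.4], [0.2, 0.7], [-1.3, -0.4], [-0.0, -0.0], [-0.1, -0.6]]
all [0.5446 0.2179] 8.479549470355566 0.004193660532472629
[[-2.0, -0.2], [-1.3, -0.9], [0.5, 1.5], [-2.0, -0.4], [1.2, 0.3], [-0.6, -1.5], [0.5, 0.5], [0.3, 0.0], [1.5, 1.1], [-0.5, 0.1], [0.2, -0.1], [0.3, 1.8], [-0.6, -0.1], [-0.3, 0.5], [0.1, 0.8], [-1.0, -0.4], [0.3, -0.0], [0.2, -0.6]]
```

```bash
python3 - <<'E'
from h import *
from bench import *
import pickle,cv2
np.set_printoptions(precision=4,suppress=True)
c=pickle.load(open('w4.pkl','rb')); o=telemetry.get_obs(); M=rot(o['eef_rot']); p=o['eef_pos']
print('cam in tool',M.T@(c['origin']-p))
def tool(uv,ztool):
    oo,d=ray(c,uv); oo=M.T@(oo-p); d=d@M; return oo+d*((ztool-oo[2])/d[:,2])[:,None]
print('barrel end rim top',tool([[323,102.5]],-.005-.022), 'sides', tool([[260.5,112],[385.5,112]],-.005))
print('neck sides',tool([[305.5,85],[340,85]],-.005),'barrel low sides',tool([[268,280],[380,280]],-.005))
im=viewer.camera('side'); cv2.imwrite('pics/sd5.png',im[:,:,::-1]); im=viewer.camera('scene'); cv2.imwrite('pics/sc5.png',im[:,:,::-1])
a=im=cv2.imread('pics/sd5.png'); cv2.imwrite('pics/sd5z.png',cv2.resize(a[100:300,180:420],None,fx=3.3,fy=3,interpolation=cv2.INTER_CUBIC))
E
```

```text
cam in tool [-0.0004 -0.0774 -0.1343]
barrel end rim top [[-0.0003 -0.0845 -0.027 ]] sides [[-0.0219 -0.0829 -0.005 ]
 [ 0.0213 -0.083  -0.005 ]]
neck sides [[-0.0062 -0.0915 -0.005 ]
 [ 0.0054 -0.0915 -0.005 ]] barrel low sides [[-0.0222 -0.0199 -0.005 ]
 [ 0.0225 -0.0199 -0.005 ]]
```

View pics/sd5z.png

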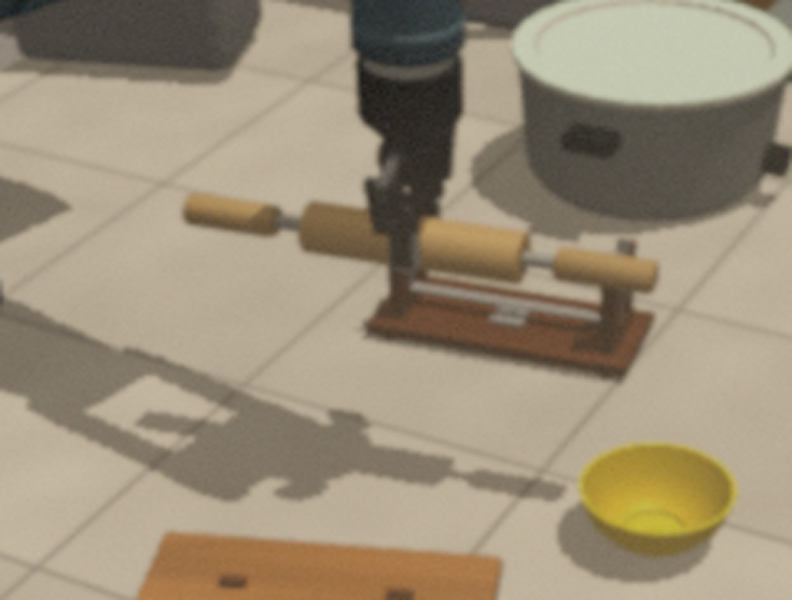

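```bash
python3 - <<'E'
from h import *
from bench import *
np.set_printoptions(precision=4,suppress=True)
sd=viewer.get_calibration('side'); o=telemetry.get_obs(); M=rot(o['eef_rot']); p=o['eef_pos']
for y in (-.184,-.097,.097,.184):
    P=p+M@[0,y,-.0045]; u=proj(sd,P)[0]; print(y,P,((u[0]-180+.35)*3.3).round(1),((u[1]-100+.35)*3).round(1))
plan([.5445,.218,.22],-81.52)
print(o['eef_rot'],o['wrist_force'],o['torque'])
E
```

```text
-0.184 [0.7503 0.0399 0.2275] 655.3 277.0
-0.097 [0.6645 0.0256 0.2275] 538.6 259.7
0.097 [ 0.4731 -0.0061  0.2276] 292.0 223.0
0.184 [ 0.3873 -0.0204  0.2276] 187.0 207.4
shift [-0.2094 -0.0101  0.003 ] turn [0.02 0.   0.95] dist 0.21
[ 0.0001  0.7628 -0.6466 -0.0001] [-1.5012 -0.4469 -5.7697] [-0.0165 -0.0048 -0.0356]
```

Call:
step_arm(
  plan=[
    [[-0.03,-0.001,0],[0,0,0.2]],
    [[-0.075,-0.003,0],[0,0,0.4]],
    [[-0.12,-0.005,0],[0,0,0.6]],
    [[-0.165,-0.008,0],[0,0,0.8]],
    [[-0.2,-0.01,0],[0,0,1]],
  ],
)

```text
time_s: 7.6
eef_pos: [0.5453, 0.2114, 0.2234]
eef_rot: [-0.0, 0.758, -0.653, -0.0]
wrist_force: [1.7, -1.1, -4.6]
opening: 0.5
```

Call:
step_arm(
  plan=[
    [[-0.009,0,0.02],[0,0,0]],
    [[-0.009,0,0.03],[0,0,0]],
    [[-0.009,0,0.03],[0,0,0]],
    [[-0.009,0,0.03],[0,0,0]],
  ],
)

```text
time_s: 8.0
eef_pos: [0.5445, 0.2172, 0.1932]
eef_rot: [0.0, 0.757, -0.653, -0.0]
wrist_force: [-0.2, 0.1, -4.5]
opening: 0.498
```

```bash
python3 - <<'E'
from h import *
from bench import *
import cv2,pickle
plan([.5445,.218,.19],-81.52)
for n in ('wrist','side','scene'):
    cal=viewer.get_calibration(n); im=viewer.camera(n); cv2.imwrite(f'pics/{n}6.png',im[:,:,::-1]); pickle.dump(cal,open(f'{n}6.pkl','wb'))
b=cv2.imread('pics/scene6.png'); cv2.imwrite('pics/sc6z.png',cv2.resize(b[180:310,320:440],None,fx=4.6,fy=4.6,interpolation=cv2.INTER_CUBIC))
b=cv2.imread('pics/side6.png'); cv2.imwrite('pics/sd6z.png',cv2.resize(b[90:250,230:410],None,fx=3.7,fy=3.7,interpolation=cv2.INTER_CUBIC))
E
```

```text
shift [-0.0008 -0.0001  0.0032] turn [ 0.04 -0.02 -0.06] dist 0.003
```

View pics/wrist6.png

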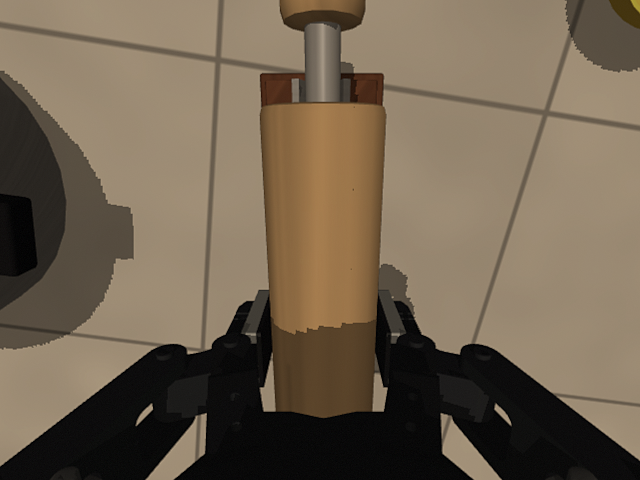

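View pics/sc6z.png

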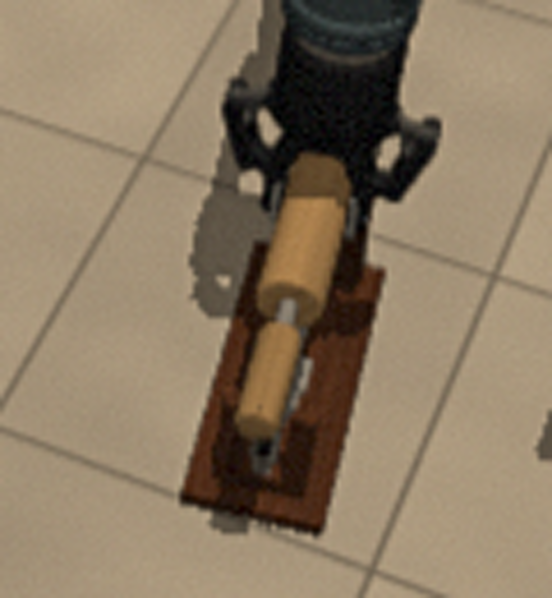

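View pics/sd6z.png

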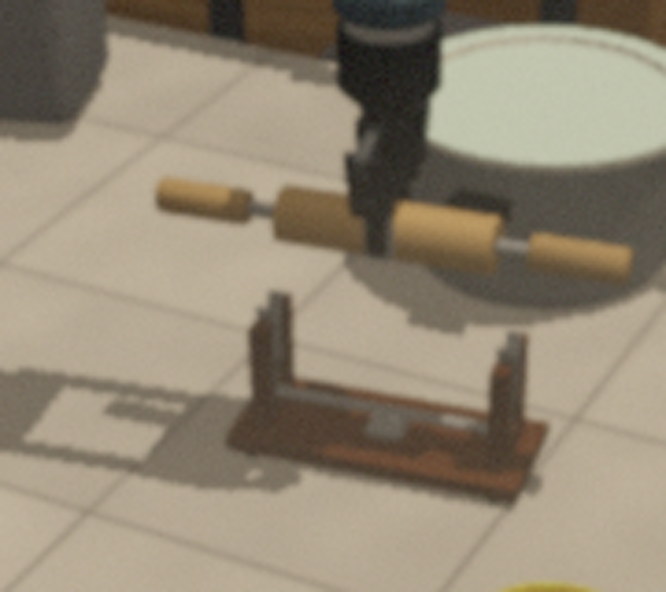

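```bash
python3 - <<'E'
from h import *
from bench import *
import pickle,cv2
np.set_printoptions(precision=4,suppress=True)
c=pickle.load(open('wrist6.pkl','rb')); o=telemetry.get_obs(); M=rot(o['eef_rot']); p=o['eef_pos']
def tool(uv,zw):
    P=at_z(c,uv,zw); return (P-p)@M
print('upright top',tool([[261,73],[384,73]],.108), tool([[262,101],[383,101]],.108))
b=cv2.imread('pics/wrist6.png'); cv2.imwrite('pics/w6z.png',cv2.resize(b[0:130,240:400],None,fx=4.5,fy=4.5,interpolation=cv2.INTER_CUBIC))
E
```

```text
upright top [[-0.0349 -0.1071  0.0864]
 [ 0.0352 -0.1072  0.0864]] [[-0.0351 -0.0923  0.0864]
 [ 0.0354 -0.0923  0.0864]]
```

View pics/w6z.png

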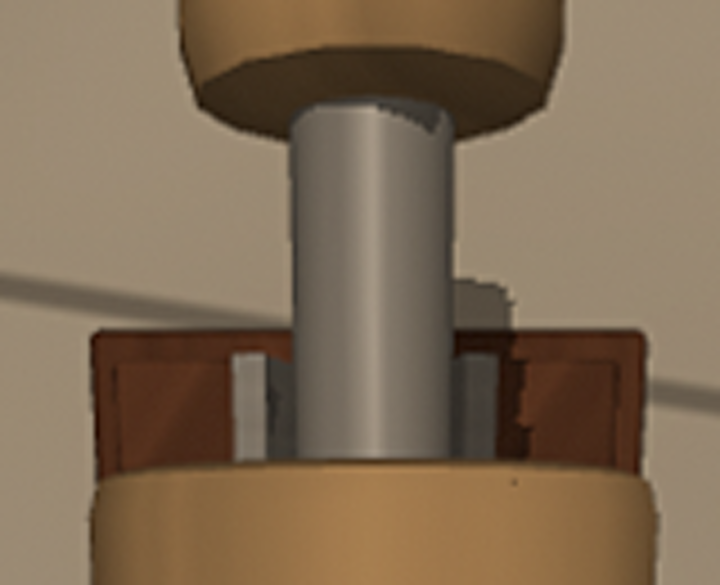

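```bash
python3 - <<'E'
from h import *
import pickle
np.set_printoptions(precision=1,suppress=True)
c=pickle.load(open('wrist6.pkl','rb')); print(c['origin'])
a=np.radians(8.48); Rz=np.array([[np.cos(a),-np.sin(a),0],[np.sin(a),np.cos(a),0],[0,0,1]])
for h in (.004,.012,.02):
  for l in [(.12,-.05,.014),(.12,.05,.014),(.104,-.032,.104),(.104,.032,.104),(.09,.032,.104),(.09,-.032,.104)]:
    u=proj(c,Rz@l+[.5445,.218,h]); print(h,l,u[0],'zoom',((u[0]-[240,0]+.4)*4.5))
E
```

```text
[0.6 0.2 0.3]
0.004 (0.12, -0.05, 0.014) [383.6  73.3] zoom [648.1 331.8]
0.004 (0.12, 0.05, 0.014) [259.1  73.5] zoom [ 87.7 332.4]
0.004 (0.104, -0.032, 0.104) [376.8  80.4] zoom [617.6 363.4]
0.004 (0.104, 0.032, 0.104) [265.1  80.5] zoom [114.9 363.9]
0.004 (0.09, 0.032, 0.104) [266.4 106.5] zoom [120.4 481.3]
0.004 (0.09, -0.032, 0.104) [375.8 106.4] zoom [612.9 480.7]
0.012 (0.12, -0.05, 0.014) [385.3  71.8] zoom [655.8 324.9]
0.012 (0.12, 0.05, 0.014) [257.3  71.9] zoom [ 79.8 325.5]
0.012 (0.104, -0.032, 0.104) [379.   78.5] zoom [627.2 354.8]
0.012 (0.104, 0.032, 0.104) [262.9  78.6] zoom [104.8 355.4]
0.012 (0.09, 0.032, 0.104) [264.2 105.7] zoom [110.7 477.4]
0.012 (0.09, -0.032, 0.104) [377.8 105.6] zoom [622.1 476.8]
0.02 (0.12, -0.05, 0.014) [387.1  70.2] zoom [663.8 317.6]
0.02 (0.12, 0.05, 0.014) [255.5  70.3] zoom [ 71.5 318.2]
0.02 (0.104, -0.032, 0.104) [381.3  76.4] zoom [637.6 345.6]
0.02 (0.104, 0.032, 0.104) [260.5  76.5] zoom [ 93.9 346.2]
0.02 (0.09, 0.032, 0.104) [261.9 104.8] zoom [100.2 473.3]
0.02 (0.09, -0.032, 0.104) [380.1 104.6] zoom [632.  472.6]
```

Call:
step_arm(
  plan=[
    [[-0.001,0,0.02],[0,0,0]],
    [[-0.001,0,0.045],[0,0,0]],
    [[-0.001,0,0.07],[0,0,0]],
    [[-0.001,0,0.078],[0,0,0]],
    [[-0.001,0,0.078],[0,0,0]],
  ],
)

```text
time_s: 8.65
eef_pos: [0.5436, 0.2189, 0.1145]
eef_rot: [0.001, 0.757, -0.653, -0.001]
wrist_force: [0.5, -0.0, -5.6]
opening: 0.495
```

```bash
cat > obs.py <<'E'
from h import *
from bench import *
o=telemetry.get_obs(); np.set_printoptions(precision=4,suppress=True)
M=rot(o['eef_rot']); print(o['time_s'],o['eef_pos'],'F',o['wrist_force'],'tool F',M.T@o['wrist_force'],'tool T',M.T@o['torque'],o['opening']); plan([.5445,.218,.10],-81.52)
E
python3 obs.py
```

```text
8.65 [0.5436 0.2189 0.1145] F [ 0.5111 -0.0293 -5.6034] tool F [ 0.1036 -0.5136  5.6023] tool T [-0.0111 -0.0084  0.0012] 0.4951641483751895
shift [ 0.001  -0.0008  0.0145] turn [ 0.13 -0.01 -0.01] dist 0.015
```

Call:
step_arm(
  plan=[
    [[0.0005,-0.0005,0.003],[0,0,0]],
    [[0.0005,-0.0005,0.006],[0,0,0]],
    [[0.0005,-0.0005,0.009],[0,0,0]],
    [[0.0005,-0.0005,0.012],[0,0,0]],
    [[0.0005,-0.0005,0.012],[0,0,0]],
  ],
)

```text
time_s: 9.15
eef_pos: [0.5444, 0.219, 0.103]
eef_rot: [0.0, 0.758, -0.653, -0.0]
wrist_force: [-0.4, -0.3, -4.2]
opening: 0.494
```

Call:
step_arm(
  plan=[
    [[0,0,0.002],[0,0,0]],
    [[0,0,0.004],[0,0,0]],
    [[0,0,0.006],[0,0,0]],
    [[0,0,0.006],[0,0,0]],
  ],
)

```text
time_s: 9.55
eef_pos: [0.5449, 0.2189, 0.0972]
eef_rot: [-0.0, 0.757, -0.653, 0.0]
wrist_force: [0.9, -1.2, -3.6]
opening: 0.494
```

```bash
python3 obs.py
```

```text
9.55 [0.5449 0.2189 0.0972] F [ 0.942  -1.2182 -3.5838] tool F [ 1.3433 -0.7509  3.5842] tool T [0.1427 0.1705 0.155 ] 0.4944500580335071
shift [ 0.0008  0.0005 -0.0028] turn [-0.02 -0.01  0.01] dist 0.003
```

Call:
step_arm(
  plan=[
    [[0.0005,0,0.002],[0,0,0]],
    [[0.0005,0,0.004],[0,0,0]],
    [[0.0005,0,0.004],[0,0,0]],
  ],
)

```text
time_s: 9.85
eef_pos: [0.5457, 0.2187, 0.0946]
eef_rot: [-0.001, 0.758, -0.653, 0.001]
wrist_force: [-0.7, -1.4, 3.7]
opening: 0.493
```

Call:
step_arm(
  plan=[
    [[0,0,0.002],[0,0,0]],
    [[0,0,0.004],[0,0,0]],
    [[0,0,0.004],[0,0,0]],
  ],
)

```text
time_s: 10.15
eef_pos: [0.5462, 0.2188, 0.0909]
eef_rot: [-0.001, 0.758, -0.653, 0.001]
wrist_force: [-1.8, 0.1, 5.5]
opening: 0.489
```

```bash
python3 obs.py
```

```text
10.15 [0.5462 0.2188 0.0909] F [-1.8117  0.1061  5.4956] tool F [-0.374   1.7566 -5.5018] tool T [0.2405 0.0707 0.1382] 0.48941718833134773
shift [ 0.0006  0.0018 -0.0091] turn [-0.2   0.01  0.03] dist 0.009
```

Call:
step_arm(
  plan=[
    [[0,0,0.002],[0,0,0]],
    [[0,0,0.004],[0,0,0]],
    [[0,0,0.004],[0,0,0]],
  ],
)

```text
time_s: 10.45
eef_pos: [0.5466, 0.2189, 0.0869]
eef_rot: [-0.002, 0.758, -0.653, 0.001]
wrist_force: [0.5, 0.3, 4.5]
opening: 0.497
```

Call:
step_arm(
  plan=[
    [[0,0,0.002],[0,0,0]],
    [[0,0,0.004],[0,0,0]],
    [[0,0,0.004],[0,0,0]],
  ],
)

```text
time_s: 10.75
eef_pos: [0.5464, 0.2189, 0.0825]
eef_rot: [-0.002, 0.758, -0.653, 0.001]
wrist_force: [3.2, 0.3, 4.6]
opening: 0.494
```

```bash
python3 obs.py; python3 - <<'E'
from h import *
from bench import *
import cv2
im=viewer.camera('wrist'); cv2.imwrite('pics/w7.png',im[:,:,::-1]); b=im[0:130,240:400,::-1]; cv2.imwrite('pics/w7z.png',cv2.resize(b,None,fx=4,fy=4,interpolation=cv2.INTER_CUBIC))
im=viewer.camera('side')[:,:,::-1]; cv2.imwrite('pics/sd7.png',cv2.resize(im[120:240,240:410],None,fx=4.5,fy=4.5,interpolation=cv2.INTER_CUBIC))
E
```

```text
10.75 [0.5464 0.2189 0.0825] F [3.1618 0.3026 4.6154] tool F [ 0.1678 -3.1893 -4.6033] tool T [0.5807 0.0855 0.1229] 0.49410958340246597
shift [ 0.0006  0.0019 -0.0175] turn [-0.22  0.01  0.03] dist 0.018
```

View pics/w7z.png

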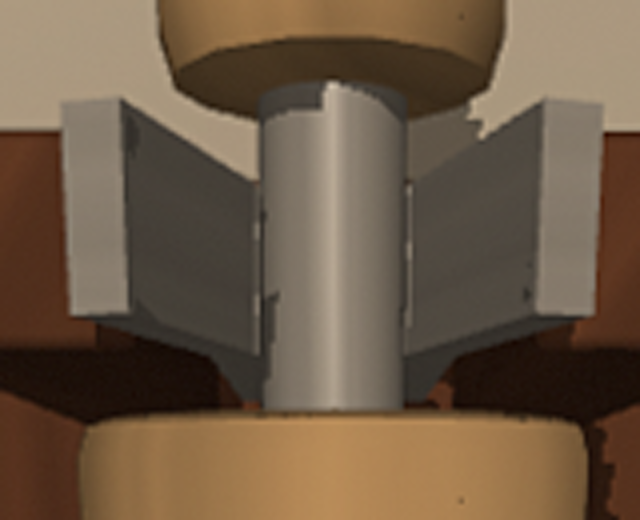

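View pics/sd7.png

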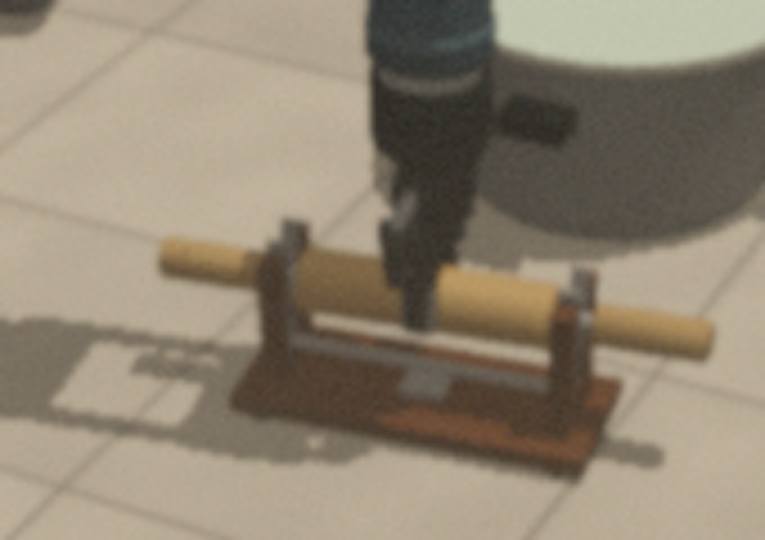

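Call:
step_arm(
  plan=[
    [[0,0,0.0015],[0,0,0]],
    [[0,0,0.003],[0,0,0]],
    [[0,0,0.003],[0,0,0]],
  ],
)

```text
time_s: 11.15
eef_pos: [0.5457, 0.2187, 0.079]
eef_rot: [-0.001, 0.758, -0.653, 0.001]
wrist_force: [3.8, -0.2, 4.6]
opening: 0.495
```

Call:
step_arm(
  plan=[
    [[0,0,0.0015],[0,0,0]],
    [[0,0,0.003],[0,0,0]],
    [[0,0,0.003],[0,0,0]],
  ],
)

```text
time_s: 11.45
eef_pos: [0.5453, 0.2187, 0.0756]
eef_rot: [-0.0, 0.758, -0.653, 0.0]
wrist_force: [2.9, 0.5, 4.7]
opening: 0.497
```

```bash
python3 obs.py
```

```text
11.45 [0.5453 0.2187 0.0756] F [2.8739 0.4886 4.6834] tool F [-0.0587 -2.9199 -4.68  ] tool T [0.6128 0.0043 0.1326] 0.4971654692061321
shift [ 0.0005  0.0008 -0.0244] turn [-0.07  0.01  0.02] dist 0.024
```

Call:
step_arm(
  plan=[
    [[0,0,0.0015],[0,0,0]],
    [[0,0,0.003],[0,0,0]],
    [[0,0,0.003],[0,0,0]],
  ],
)

```text
time_s: 11.75
eef_pos: [0.545, 0.2186, 0.0725]
eef_rot: [-0.0, 0.758, -0.653, 0.0]
wrist_force: [1.5, -0.2, 4.2]
opening: 0.495
```

Call:
step_arm(
  plan=[
    [[0,0,0.0015],[0,0,0]],
    [[0,0,0.003],[0,0,0]],
    [[0,0,0.003],[0,0,0]],
  ],
)

```text
time_s: 12.05
eef_pos: [0.5448, 0.2186, 0.0694]
eef_rot: [-0.0, 0.758, -0.653, 0.0]
wrist_force: [1.9, 0.7, 3.9]
opening: 0.494
```

```bash
python3 obs.py
```

```text
12.05 [0.5448 0.2186 0.0694] F [1.8938 0.6711 3.8904] tool F [-0.3834 -1.9729 -3.8902] tool T [0.4784 0.0102 0.156 ] 0.49397973564339875
shift [ 0.0005  0.0004 -0.0306] turn [-0.01  0.    0.03] dist 0.031
```

Call:
step_arm(
  plan=[
    [[0,0,0.0015],[0,0,0]],
    [[0,0,0.003],[0,0,0]],
    [[0,0,0.003],[0,0,0]],
  ],
)

```text
time_s: 12.35
eef_pos: [0.5448, 0.2186, 0.0663]
eef_rot: [-0.0, 0.758, -0.653, -0.0]
wrist_force: [1.6, -0.4, 3.5]
opening: 0.492
```

Call:
step_arm(
  plan=[
    [[0,0,0.0015],[0,0,0]],
    [[0,0,0.003],[0,0,0]],
    [[0,0,0.003],[0,0,0]],
  ],
)

```text
time_s: 12.65
eef_pos: [0.5449, 0.2186, 0.0653]
eef_rot: [0.0, 0.758, -0.653, 0.0]
wrist_force: [-5.4, -2.3, 19.4]
opening: 0.49
```

```bash
python3 obs.py
```

```text
12.65 [0.5449 0.2186 0.0653] F [-5.3762 -2.3023 19.3858] tool F [  1.4841   5.6599 -19.3849] tool T [-0.8344  0.0675  0.1955] 0.4901654507123573
shift [ 0.0005  0.0005 -0.0347] turn [ 0.01 -0.01  0.04] dist 0.035
```

```bash
python3 - <<'E'
from h import *
from bench import *
import cv2,pickle
im=viewer.camera('wrist'); cv2.imwrite('pics/w8.png',im[:,:,::-1]); b=im[0:130,240:400,::-1]; cv2.imwrite('pics/w8z.png',cv2.resize(b,None,fx=4,fy=4,interpolation=cv2.INTER_CUBIC))
im=viewer.camera('side')[:,:,::-1]; cv2.imwrite('pics/sd8r.png',im); cv2.imwrite('pics/sd8.png',cv2.resize(im[120:240,240:410],None,fx=4.5,fy=4.5,interpolation=cv2.INTER_CUBIC))
sd=viewer.get_calibration('side'); o=telemetry.get_obs(); M=rot(o['eef_rot']); p=o['eef_pos']
for y in (-.184,.184):
  for dz in (-.014,0,.014):
    P=p+M@[0,y,-.0045]+[0,0,dz]; u=proj(sd,P)[0]; print(y,dz,((u-[240,120]+.4)*4.5).round(1))
E
```

```text
-0.184 -0.014 [704.4 387.6]
-0.184 0 [705.9 369. ]
-0.184 0.014 [707.5 350.2]
0.184 -0.014 [162.1 291.4]
0.184 0 [160.9 273.4]
0.184 0.014 [159.6 255.3]
```

View pics/w8z.png

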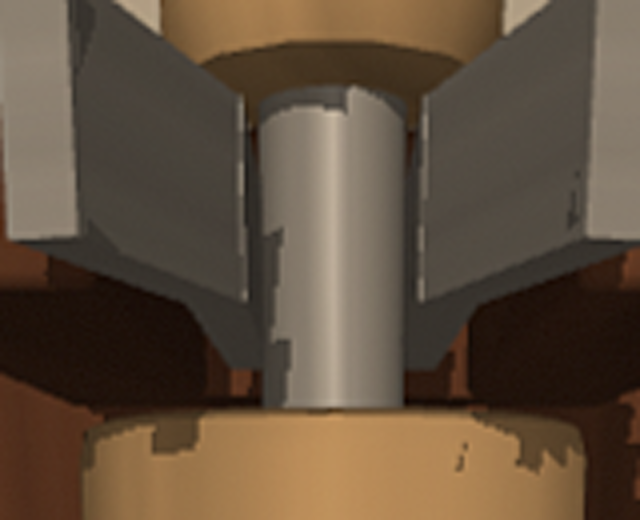

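View pics/sd8.png

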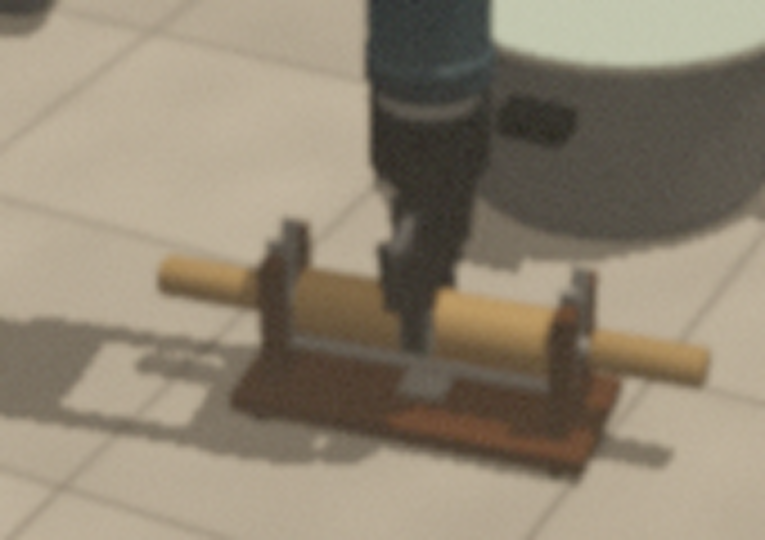

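Call:
step_arm(
  plan=[
    [[0,0,0.0003],[-0.2,0,0]],
    [[0,0,0.0006],[-0.4,0,0]],
    [[0,0,0.0006],[-0.4,0,0]],
    [[0,0,0.0006],[-0.4,0,0]],
  ],
)

```text
time_s: 13.15
eef_pos: [0.5449, 0.2186, 0.0653]
eef_rot: [0.003, 0.758, -0.653, -0.002]
wrist_force: [-7.1, -1.8, 22.6]
opening: 0.494
```

```bash
python3 obs.py
```

```text
13.15 [0.5449 0.2186 0.0653] F [-7.1072 -1.8412 22.6308] tool F [  0.773    7.4614 -22.5784] tool T [-1.2205  0.1602  0.1321] 0.4941232616019754
shift [ 0.0006  0.0007 -0.0347] turn [ 0.4  -0.01  0.04] dist 0.035
```

Call:
step_arm(
  plan=[
    [[0,0,-0.0005],[0.2,0,0]],
    [[0,0,-0.001],[0.4,0,0]],
    [[0,0,-0.001],[0.4,0,0]],
  ],
)

```text
time_s: 13.45
eef_pos: [0.5449, 0.2186, 0.0654]
eef_rot: [-0.0, 0.758, -0.653, 0.0]
wrist_force: [-4.4, -1.4, 16.0]
opening: 0.493
```

```bash
python3 obs.py
```

```text
13.45 [0.5449 0.2186 0.0654] F [-4.4377 -1.4264 15.9502] tool F [  0.7555   4.5944 -15.9517] tool T [-0.6294  0.1123  0.1608] 0.4931975543295233
shift [ 0.0006  0.0005 -0.0346] turn [-0.02 -0.01  0.04] dist 0.035
```

Call:
step_arm(
  plan=[
    [[0,0,0],[0,0,0]],
    [[0,0,0],[0,0,0]],
    [[0,0,0],[0,0,0]],
    [[0,0,0],[0,0,0]],
    [[0,0,0],[0,0,0]],
  ],
  fingers=100,
)

```text
time_s: 13.95
eef_pos: [0.5444, 0.2185, 0.0632]
eef_rot: [0.0, 0.758, -0.653, -0.0]
wrist_force: [0.3, 0.8, 0.2]
opening: 0.997
```

```bash
python3 obs.py
```

```text
13.95 [0.5444 0.2185 0.0632] F [0.2539 0.7911 0.1761] tool F [-0.7448 -0.368  -0.1764] tool T [ 0.0318 -0.0047  0.0185] 0.996959630269605
shift [ 0.0005  0.     -0.0368] turn [ 0.05 -0.    0.03] dist 0.037
```

Call:
step_arm(
  plan=[
    [[0,0,-0.02],[0,0,0]],
    [[0,0,-0.06],[0,0,0]],
    [[0,0,-0.1],[0,0,0]],
    [[0,0,-0.11],[0,0,0]],
    [[0,0,-0.11],[0,0,0]],
  ],
  fingers=0,
)

```text
time_s: 14.45
eef_pos: [0.5462, 0.2188, 0.176]
eef_rot: [-0.002, 0.758, -0.653, 0.001]
wrist_force: [-0.5, 0.5, -0.3]
opening: 0.145
```

```bash
python3 obs.py; python3 - <<'E'
from h import *
from bench import *
import cv2,pickle
cal=viewer.get_calibration('wrist');pickle.dump(cal,open('w9.pkl','wb'))
im=viewer.camera('wrist'); cv2.imwrite('pics/w9.png',im[:,:,::-1])
im=viewer.camera('side')[:,:,::-1]; cv2.imwrite('pics/sd9r.png',im); cv2.imwrite('pics/sd9.png',cv2.resize(im[140:240,260:400],None,fx=5.5,fy=5.5,interpolation=cv2.INTER_CUBIC))
E
```

```text
14.45 [0.5462 0.2188 0.176 ] F [-0.5256  0.5069 -0.3163] tool F [-0.5791  0.4461  0.3144] tool T [-0.0113  0.0001 -0.0222] 0.14490008870422502
shift [0.0006 0.0021 0.0759] turn [-0.26  0.01  0.03] dist 0.076
```

View pics/w9.png

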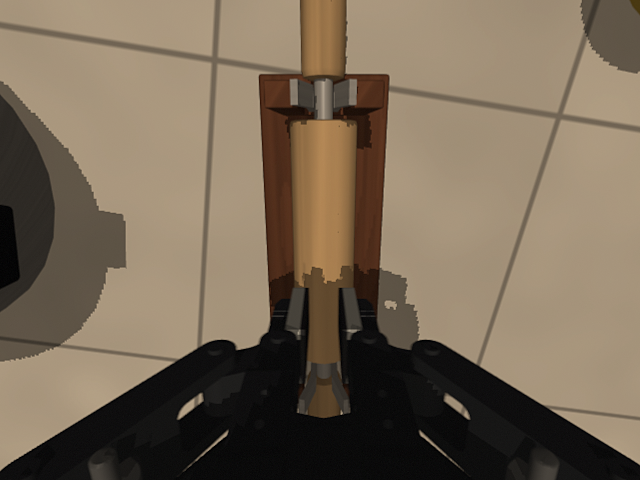

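View pics/sd9.png

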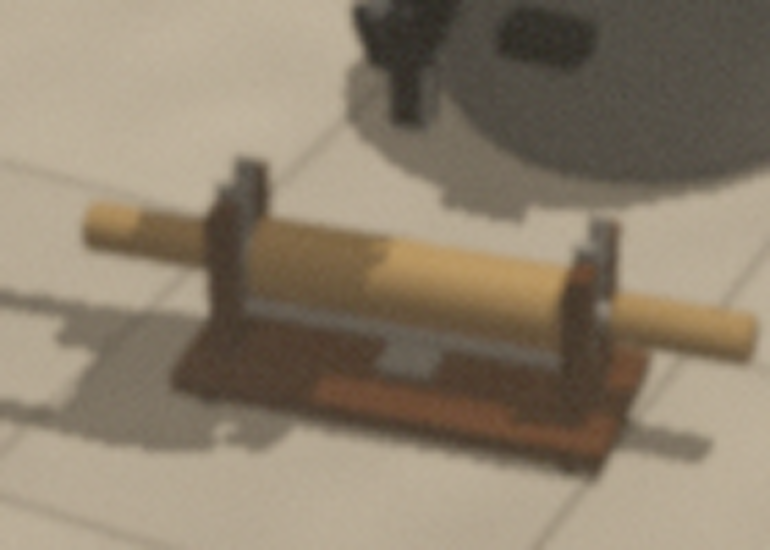

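```bash
python3 - <<'E'
from h import *
plan([.6119,.2285,.11],-81.52)
E
```

```text
shift [ 0.0001 -0.0688  0.0623] turn [ 0.11 -0.    0.03] dist 0.093
```

Call:
step_arm(
  plan=[
    [[0,-0.035,0],[0,0,0]],
    [[0,-0.067,0.005],[0,0,0]],
    [[0,-0.067,0.035],[0,0,0]],
    [[0,-0.067,0.055],[0,0,0]],
    [[0,-0.067,0.058],[0,0,0]],
  ],
)

```text
time_s: 15.05
eef_pos: [0.6072, 0.2276, 0.1093]
eef_rot: [0.004, 0.758, -0.653, -0.003]
wrist_force: [-0.9, 0.1, -0.6]
opening: 0.002
```

Call:
step_arm(
  plan=[
    [[0,0,0],[0,0,0]],
    [[0,0,0],[0,0,0]],
    [[0,0,0],[0,0,0]],
  ],
)

```text
time_s: 15.35
eef_pos: [0.6118, 0.2287, 0.1171]
eef_rot: [-0.001, 0.758, -0.653, 0.001]
wrist_force: [-0.2, -0.4, -0.7]
opening: 0.002
```

```bash
python3 - <<'E'
from h import *
plan([.6119,.2285,.11],-81.52)
E
python3 obs.py
```

```text
shift [ 0.0002 -0.0001  0.0071] turn [-0.13  0.01  0.03] dist 0.007
15.35 [0.6118 0.2287 0.1171] F [-0.2284 -0.3664 -0.7207] tool F [0.3286 0.2817 0.72  ] tool T [-0.0344  0.0744 -0.0119] 0.0017372452115598145
shift [0.0006 0.0682 0.0169] turn [-0.13  0.01  0.03] dist 0.07
```

Call:
step_arm(
  plan=[
    [[0,0,0.004],[0,0,0]],
    [[0,0,0.008],[0,0,0]],
    [[0,0,0.012],[0,0,0]],
    [[0,0,0.012],[0,0,0]],
    [[0,0,0.012],[0,0,0]],
  ],
)

```text
time_s: 15.85
eef_pos: [0.6108, 0.2284, 0.1034]
eef_rot: [0.0, 0.758, -0.653, -0.0]
wrist_force: [0.8, -0.5, -0.2]
opening: -0.0
```

Call:
step_arm(
  plan=[
    [[0,0,0.001],[0,0,0]],
    [[0,0,0.002],[0,0,0]],
    [[0,0,0.003],[0,0,0]],
    [[0,0,0.003],[0,0,0]],
  ],
)

```text
time_s: 16.25
eef_pos: [0.6111, 0.2285, 0.1006]
eef_rot: [-0.0, 0.758, -0.653, -0.0]
wrist_force: [-0.4, -0.3, -0.4]
opening: -0.0
```

Call:
step_arm(
  plan=[
    [[0,0,0.001],[0,0,0]],
    [[0,0,0.002],[0,0,0]],
    [[0,0,0.002],[0,0,0]],
  ],
)

```text
time_s: 16.55
eef_pos: [0.6112, 0.2285, 0.1003]
eef_rot: [-0.0, 0.758, -0.653, 0.0]
wrist_force: [-3.7, -1.4, 9.6]
opening: -0.005
```

Call:
step_arm(
  plan=[
    [[0,0,0.0005],[0,0,0]],
    [[0,0,0.001],[0,0,0]],
    [[0,0,0.001],[0,0,0]],
  ],
)

```text
time_s: 16.85
eef_pos: [0.6112, 0.2286, 0.1003]
eef_rot: [-0.0, 0.758, -0.653, 0.0]
wrist_force: [-7.3, -1.2, 14.4]
opening: -0.003
```

```bash
python3 obs.py
```

```text
16.85 [0.6112 0.2286 0.1003] F [-7.3117 -1.2249 14.4   ] tool F [  0.1306   7.4041 -14.4043] tool T [-1.2904  0.1329  0.0001] -0.0025436606589747898
shift [0.0006 0.0676 0.0002] turn [-0.03 -0.01  0.05] dist 0.068
```

Call:
step_arm(
  plan=[
    [[0,0,0.0005],[0,0,0]],
    [[0,0,0.001],[0,0,0]],
    [[0,0,0.001],[0,0,0]],
  ],
)

```text
time_s: 17.15
eef_pos: [0.6113, 0.2286, 0.1001]
eef_rot: [-0.0, 0.758, -0.653, 0.0]
wrist_force: [-9.9, -2.0, 20.6]
opening: 0.001
```

```bash
python3 obs.py
```

```text
17.15 [0.6113 0.2286 0.1001] F [-9.9023 -1.9603 20.5592] tool F [  0.4755  10.0682 -20.5666] tool T [-1.7374  0.2188 -0.0088] 0.00145364909825906
shift [0.0006 0.0676 0.0001] turn [-0.04 -0.02  0.05] dist 0.068
```

Call:
step_arm(
  plan=[
    [[0,0,-0.01],[0,0,0]],
    [[0,0,-0.025],[0,0,0]],
    [[0,0.04,-0.025],[0,0,0]],
    [[0,0.085,-0.025],[0,0,0]],
    [[0,0.13,-0.025],[0,0,0]],
  ],
)

```text
time_s: 17.65
eef_pos: [0.4814, 0.209, 0.1222]
eef_rot: [-0.0, 0.758, -0.653, 0.0]
wrist_force: [-0.6, 0.2, 0.8]
opening: -0.005
```

Call:
step_arm(
  plan=[
    [[0,0.004,0],[0,0,0]],
    [[0,0.004,0],[0,0,0]],
    [[0,0.004,0],[0,0,0]],
    [[0,0.004,0],[0,0,0]],
  ],
)

```text
time_s: 18.05
eef_pos: [0.4805, 0.2088, 0.1225]
eef_rot: [-0.001, 0.757, -0.653, 0.001]
wrist_force: [-0.3, -0.1, -0.4]
opening: 0.001
```

```bash
python3 - <<'E'
from h import *
plan([.5446-.0673,.2185-.01,.105],-81.52)
E
```

```text
shift [-0.0002  0.0032  0.0175] turn [-0.13  0.    0.01] dist 0.018
```

Call:
step_arm(
  plan=[
    [[0,0.003,0.005],[0,0,0]],
    [[0,0.003,0.01],[0,0,0]],
    [[0,0.003,0.015],[0,0,0]],
    [[0,0.003,0.019],[0,0,0]],
    [[0,0.003,0.019],[0,0,0]],
  ],
)

```text
time_s: 18.55
eef_pos: [0.475, 0.2081, 0.1017]
eef_rot: [0.001, 0.758, -0.653, -0.001]
wrist_force: [-0.3, 0.2, -0.2]
opening: -0.0
```

Call:
step_arm(
  plan=[
    [[0,0,0.001],[0,0,0]],
    [[0,0,0.002],[0,0,0]],
    [[0,0,0.003],[0,0,0]],
    [[0,0,0.003],[0,0,0]],
  ],
)

```text
time_s: 18.95
eef_pos: [0.4758, 0.2083, 0.1004]
eef_rot: [-0.0, 0.758, -0.653, 0.0]
wrist_force: [-1.7, 0.2, 5.1]
opening: -0.004
```

Call:
step_arm(
  plan=[
    [[0,0,0.001],[0,0,0]],
    [[0,0,0.0015],[0,0,0]],
    [[0,0,0.0015],[0,0,0]],
  ],
)

```text
time_s: 19.25
eef_pos: [0.4758, 0.2083, 0.1002]
eef_rot: [-0.0, 0.758, -0.653, 0.0]
wrist_force: [-7.1, -2.2, 16.1]
opening: 0.001
```

```bash
python3 obs.py
```

```text
19.25 [0.4758 0.2083 0.1002] F [-7.1227 -2.2439 16.0622] tool F [  1.1648   7.3686 -16.0658] tool T [-1.2353  0.0758  0.0197] 0.0005030718823915161
shift [ 0.0006 -0.0693  0.0002] turn [-0.03 -0.01  0.05] dist 0.069
```

Call:
step_arm(
  plan=[
    [[0,0,-0.008],[0,0,0]],
    [[0,-0.03,-0.015],[0,0,0]],
    [[0,-0.07,-0.015],[0,0,0]],
    [[0,-0.07,-0.015],[0,0,0]],
    [[0,-0.07,-0.015],[0,0,0]],
  ],
)

```text
time_s: 19.75
eef_pos: [0.5449, 0.2185, 0.1128]
eef_rot: [0.0, 0.758, -0.653, -0.0]
wrist_force: [-0.9, 0.6, 0.3]
opening: 0.001
```

Call:
step_arm(
  plan=[
    [[0,0,0.005],[0,0,0]],
    [[0,0,0.009],[0,0,0]],
    [[0,0,0.012],[0,0,0]],
    [[0,0,0.013],[0,0,0]],
    [[0,0,0.013],[0,0,0]],
  ],
)

```text
time_s: 20.25
eef_pos: [0.5438, 0.2185, 0.1005]
eef_rot: [0.001, 0.758, -0.653, -0.0]
wrist_force: [-3.2, -0.6, 5.8]
opening: 0.003
```

Call:
step_arm(
  plan=[
    [[0,0,0.001],[0,0,0]],
    [[0,0,0.002],[0,0,0]],
    [[0,0,0.002],[0,0,0]],
  ],
)

```text
time_s: 20.55
eef_pos: [0.5439, 0.2186, 0.1002]
eef_rot: [0.001, 0.758, -0.653, -0.0]
wrist_force: [-10.1, -2.8, 18.0]
opening: 0.002
```

```bash
python3 obs.py
```

```text
20.55 [0.5439 0.2186 0.1002] F [-10.0983  -2.8296  18.0388] tool F [  1.3031  10.4318 -18.024 ] tool T [-1.7702  0.1809  0.009 ] 0.0021028823256517798
shift [ 0.0007 -0.0005  0.0002] turn [ 0.08 -0.01  0.06] dist 0.001
```

Firm at all three spots at the same height. Retreat and check with pictures.

Call:
step_arm(
  plan=[
    [[0,0,-0.003],[0,0,0]],
    [[0,0,-0.02],[0,0,0]],
    [[0,0,-0.06],[0,0,0]],
    [[0,0.04,-0.1],[0,0,0]],
    [[0,0.08,-0.12],[0,0,0]],
  ],
)

```text
time_s: 21.05
eef_pos: [0.4674, 0.2068, 0.22]
eef_rot: [-0.001, 0.757, -0.653, 0.001]
wrist_force: [1.1, -0.1, 0.7]
opening: -0.001
```

Call:
step_arm(
  plan=[
    [[0,0.03,0],[0,0,0]],
    [[0,0.03,0],[0,0,0]],
    [[0,0.03,0],[0,0,0]],
    [[0,0.03,0],[0,0,0]],
  ],
)

```text
time_s: 21.45
eef_pos: [0.4376, 0.2024, 0.2176]
eef_rot: [-0.0, 0.758, -0.653, 0.0]
wrist_force: [0.7, 0.1, -0.9]
opening: -0.001
```

```bash
python3 obs.py; python3 - <<'E'
from h import *
from bench import *
import cv2,pickle
cal=viewer.get_calibration('wrist');pickle.dump(cal,open('w10.pkl','wb'))
im=viewer.camera('wrist'); cv2.imwrite('pics/w10.png',im[:,:,::-1])
im=viewer.camera('side')[:,:,::-1]; cv2.imwrite('pics/sd10.png',cv2.resize(im[140:240,260:400],None,fx=5.5,fy=5.5,interpolation=cv2.INTER_CUBIC))
E
```

```text
21.45 [0.4376 0.2024 0.2176] F [ 0.699   0.1274 -0.8518] tool F [-0.0227 -0.7098  0.8522] tool T [-0.0273  0.0109 -0.012 ] -0.0011287760933242487
shift [ 0.0004 -0.108   0.1176] turn [-0.03 -0.    0.02] dist 0.16
```

View pics/w10.png

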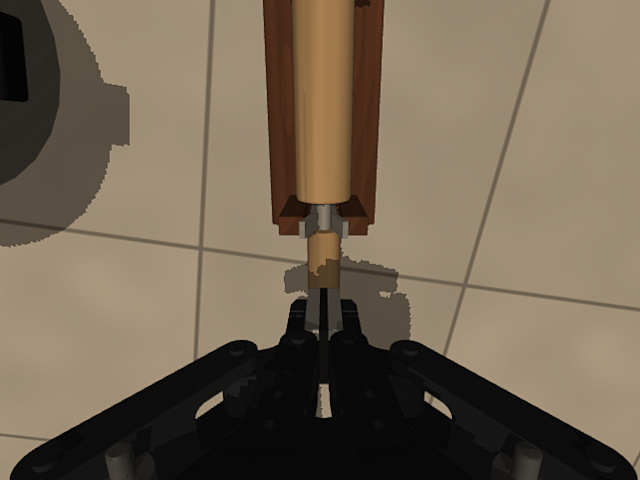

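View pics/sd10.png

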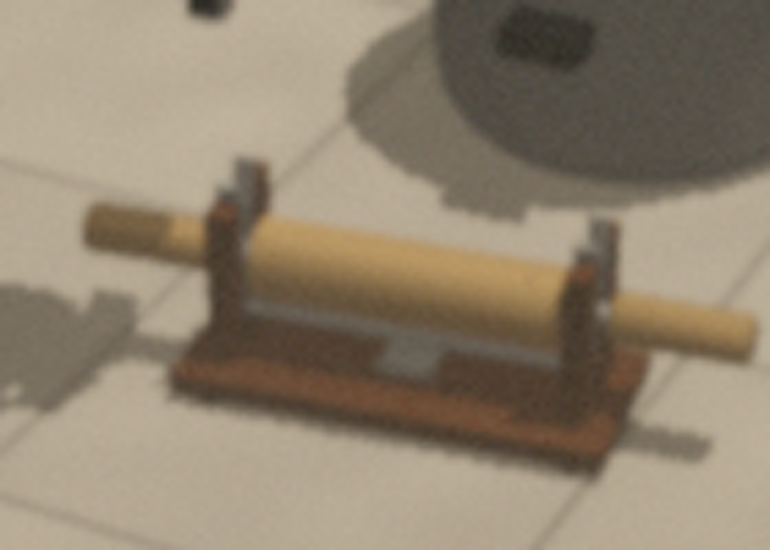

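The pictures show both necks in their slots (in `w10.png` the near neck is at about (324, 215)). The pin looks level and the gripper is clear of it, so I'm handing in.

```bash
python3 -c "
from bench import ticket; print(ticket.hand_in())"
```

```text
the job is handed in; nothing more can be done
None
```

The rolling pin is in the stand with both necks bottomed, released, and the job is handed in at about 21.5 s. No verdict came back, so the points below are my own checks.

- **Placing:** I gripped the pin across mid barrel, lifted it about 190 mm and lowered both necks into the slots together. It slid down at a steady push of about 9 N, then stopped firmly when the wrist force jumped by about 16 N. I stopped pressing at about 23 N on the wrist, then eased off and opened the gripper.
- **Bottoming and level:** With the fingers shut I pressed each barrel end and the middle from above, to about 16–21 N. All three were solid, with the TCP at z = 0.1001, 0.1002 and 0.1002 m, so the ends differ by about 0.2 mm over 136 mm. The pin's axis works out at about 66 mm above the stand's underside, inside the 54–78 mm range.
- **Pictures:** The last wrist and side views show both necks in the slots, the pin level, and the gripper clear of it. The bowl, lid and cooker were never approached, but I did not measure their positions again.
- **Not confirmed:** I had no direct reading of how hard the resting pin bears on the bridge, so that it stays above 0.5 N is inferred from the firm presses. Wrist-torque readings were mixed up with a sideways force of 5–10 N along the pin, so I judged level from the pressing heights instead.

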